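# Clear the microscope bench: vials, instruments and pen back to their holders

## Task

The specimens are taken, so sort what lies loose on the bench into its holders: stand each loose vial upright in the empty cell of its own size in the grey vial box (beside the stored vial like it), lay the forceps and the scalpel handle in the steel instrument cassette, one in each bay with both ends resting in the rubber combs, and lay the marker in the pen tray. Let everything come to rest there, and do not knock over a vial or the beaker on the way.

Things in the scene. Friction and masses are not known exactly. Their poses are not given: they have to be found in the camera images.
- small_vial: small capped glass vial standing loose on the bench, blue cap, round, 15 mm diameter, 38 mm tall, 12 g. Origin at the centre of its underside, z up along its axis. Belongs in the empty small cell of the vial box.
- large_vial: larger capped glass vial standing loose on the bench, black cap, round, 22 mm diameter, 49 mm tall, 25 g. Origin at the centre of its underside, z up along its axis. Belongs in the empty large cell of the vial box.
- forceps: closed rigid steel forceps lying flat, 124 mm long along its own y (tips at +y), 15 mm wide along x, narrowing to 4 mm over the last 12 mm of the tips, 8 mm high along z. Origin under the middle of its length, on its underside.
- scalpel_handle: flat steel scalpel handle without a blade, lying flat, 122 mm long along its own y, 10 mm wide along x, 8 mm high along z. Origin under the middle of its length, on its underside.
- marker: grey felt marker with a black cap, lying on the bench, 137 mm long along its own y, 13 mm wide along x, 13 to 15 mm high along z. It does not roll. Origin under its middle, on its underside.
- vial_box: Grey plastic partition box fixed to the bench, 46 (x) x 159 (y) mm, 18 high, walls 3 mm, inner floor 3 mm up. Origin: centre of its underside. Four cells in a row, 40 mm wide in x: y=+56.5 mm large (40 long), holds a fixed black-capped 22 mm vial; y=+13.5 large, EMPTY; y=-25.5 small (32 long), EMPTY; y=-60.5 small, holds a fixed white-capped 15 mm vial. Most finger room when closing along x.
- instrument_cassette: Low steel cassette fixed to the bench, 114 (x) x 150 (y) mm, rim 5 high. Origin: centre of its underside. Two rubber combs, 10 mm thick, at y=+-46 mm; teeth 14 wide at x=-46, 0, +46, tops 17 mm up. Two bays 32 mm wide at x=+-23 mm: an instrument lies along y, either way round, mid at y=0, on saddles 5 mm up. Between the combs only floor, 2.5 mm up: room for fingers.
- pen_tray: Grey pen tray with one trough, fixed to the bench, 40 (x) x 166 (y) mm, walls 3 mm thick, 13 high, the side walls cut down to 5 mm over the middle 78 mm as room for fingers; inner floor 3 mm up, trough 34 x 160 mm. Origin: centre of its underside. The marker lies along y, mid at y=0, either way round.
- beaker: empty glass beaker standing among the things, 54 mm diameter, 66 mm tall, not to be knocked over. Origin at the centre of its underside, z up. Behind it, in the middle of the bench beyond x = 0.6 m, stands a microscope 0.4 m high: carry things past in front of it.
There are look-alikes about, which are no part of the job. What is shaped like the large_vial but red or yellow is not meant.

How it is judged:
At the end, for the whole second after the job is handed in: Each vial stands upright on the floor of the empty cell of its size; forceps and scalpel handle lie flat on the saddles, one per bay, within 14 mm across, 19 mm along and 0.2 rad; the marker lies flat in the pen tray within 13 mm, 14 mm and 0.2 rad; all at rest (x of small_vial in the frame of vial_box between -0.015 and 0.015 m and y of small_vial in the frame of vial_box between -0.0365 and -0.0145 m and z of small_vial in the frame of vial_box between 0 and 0.007 m and x of large_vial in the frame of vial_box between -0.012 and 0.012 m and y of large_vial in the frame of vial_box between 0.0015 and 0.0255 m and z of large_vial in the frame of vial_box between 0 and 0.007 m and x of marker in the frame of pen_tray between -0.013 and 0.013 m and y of marker in the frame of pen_tray between -0.014 and 0.014 m and z of marker in the frame of pen_tray between 0 and 0.007 m and angle between the y axis of marker and the y axis of pen_tray, either way round below 0.2 rad and (((x of forceps in the frame of instrument_cassette between 0.009 and 0.037 m and y of forceps in the frame of instrument_cassette between -0.019 and 0.019 m and z of forceps in the frame of instrument_cassette between 0.002 and 0.009 m and angle between the y axis of forceps and the y axis of instrument_cassette, either way round below 0.2 rad) and (x of scalpel_handle in the frame of instrument_cassette between -0.037 and -0.009 m and y of scalpel_handle in the frame of instrument_cassette between -0.019 and 0.019 m and z of scalpel_handle in the frame of instrument_cassette between 0.002 and 0.009 m and angle between the y axis of scalpel_handle and the y axis of instrument_cassette, either way round below 0.2 rad)) or ((x of scalpel_handle in the frame of instrument_cassette between 0.009 and 0.037 m and y of scalpel_handle in the frame of instrument_cassette between -0.019 and 0.019 m and z of scalpel_handle in the frame of instrument_cassette between 0.002 and 0.009 m and angle between the y axis of scalpel_handle and the y axis of instrument_cassette, either way round below 0.2 rad) and (x of forceps in the frame of instrument_cassette between -0.037 and -0.009 m and y of forceps in the frame of instrument_cassette between -0.019 and 0.019 m and z of forceps in the frame of instrument_cassette between 0.002 and 0.009 m and angle between the y axis of forceps and the y axis of instrument_cassette, either way round below 0.2 rad))) and linear speed of each of small_vial, large_vial, forceps, scalpel_handle, marker below 0.02 m/s and angle between each of small_vial, large_vial, forceps, scalpel_handle, marker's own z axis and vertical below 0.15 rad); the robot touches nothing.
It fails at once if the small vial is knocked over (angle between small_vial's own z axis and vertical above 0.7 rad).
It fails at once if the large vial is knocked over (angle between large_vial's own z axis and vertical above 0.7 rad).
It fails at once if the beaker is knocked over (angle between beaker's own z axis and vertical above 0.7 rad).
It also fails if it takes over 128 s, if anything falls off the work surface, if the arm or the gripper's body presses on something with over 40 N, if the wrist force passes 120 N, or if a joint passes its speed limit or range.

## Robot

A 7-joint arm with a two-finger parallel gripper is mounted at the origin on a cart in front of the work surface, level with it; the furniture and walls round the work are solid. World frame = base frame: x ahead of the robot, y to its left, z up, the work surface at z = 0. Lengths are in m, angles in rad, forces in N, time in s.
With the tool pointing down it reaches from about 0.4 to 0.85 m from the base axis. Payload 10.4 kg.
Tool frame: the origin (TCP) lies where the fingers leave the gripper's body, on its centre line; the fingertips stand 73 mm ahead of it and the grasp point (between the pads) lies 54 mm ahead of it; z points along the fingers, y is the line along which they close (so a half turn about z gives the same grasp; the last joint's range is limited). The gripper opens to 85 mm and grips with 20 to 120 N. Pads are 22 mm wide; open, the fingers measure 114 mm over their backs; the gripper's body (76 mm by 85 mm) begins 54 mm behind the grasp point. The pads swing forward as they close: fully open they stand 13 mm farther back than shut.
Start: joints at [-1.281, 0.332, -0.065, 1.46, 0.022, 1.35, -0.088], TCP at [0.192, 0.595, 0.304] pointing down, gripper open.
Joint ranges: [-2.6, 2.6], [-0.5, 2.12], [-1.47, 1.34], [0.16, 2.42], [-1.27, 4.41], [0.06, 2.06], [-2.6, 2.6]. Speed limits (rad/s): [2.22, 2.22, 2.79, 2.79, 3.14, 3.14, 3.14].

## Interface

Orientations are given as a unit quaternion [x, y, z, w].
In Python, from workcell import manip, camera gives the robot as it stands. The module is installed in compiled form; this text tells all that it offers.
- The arm moves only by the shell command python3 -m creep 'ROWS' [OPENING] [FORCE]. ROWS is JSON, a list of rows, each a list of 2 entries, a list of its own where there are three numbers: the shift along the tool's x, y, z in mm, then the turn about the tool's z in rad. In form: [[[tx, ty, tz], twist], ...]. A call has 1 to 5 rows; each row is the pose to reach, as a shift and turn from the pose commanded when the call began, along the tool's axes at that moment; what a row does not reach only later rows make up. A row lasts 1/12 s, in which the tool goes at most 41.7 mm and 7.16 degrees, less where a joint would pass 70% of its speed; a pose out of reach is approached as far as the arm can. A call with a gripper value outside its range is refused whole. OPENING is the opening, from 0 (shut) to 1 (fully open), set as the call begins (- or left out, the last holds). The fingers move at their own pace and stop on an object; FORCE is the grip in N (left out, the last holds). Time passes only in rows, so rows that repeat a pose let the fingers close. It gives the time, the measured TCP pose, the force, the opening and the grip force at its end, in the units of the state.
- manip.get_obs(): the state, without advancing time (a new reading comes with each control period).
- camera(name): name is "side" or "top" or "wrist"; returns a dict with "pixels" (420x560x3 uint8, red, green, blue), "z_map" (420x560 float32, m along the optical axis (not along the pixel's ray), 0 where there is no reading), "fx", "fy", "cx", "cy" (pixels), "extrinsics" (4x4, takes a point from world to camera coordinates). Camera axes: x right, y down, z forward; pixel columns grow to the right and rows downward; lengths in m; the calibration is good to about 2 mm. A picture is of the moment at which its call begins.
- manip.hand_in(): hands the job in; it is judged then, once.
The state is a dict: "clock": time; "joint_pos": joint angles; "joint_velocities": joint speeds; "tau": joint torques, N m; "position": TCP position; "ee_rot": TCP orientation; "ft_force": force on the tool from outside, world axes, zero at the start; "torque": the same for the moment, N m; "grip_width": opening from 0.0 (shut) to 1.0 (fully open); "grasp_force": force on a finger pad.
Only numpy, scipy, OpenCV 4.12 (cv2) and the standard library are available. Lean on these libraries where they do the work, as an engineer would, in place of code of your own. Each camera call takes 0.05 s, during which the arm holds its last target. There are 200 camera calls.

## Working session

There is one attempt and no reset: what is moved stays moved. The work goes in short steps, Python scripts to look and compute and a shell command to move; the robot and the scene stay as the last step left them, time stands still between calls to the robot, and variables do not carry over. Pictures are saved under pics/ and viewed, at most 14 in all, crops included, and the job is handed in when it is done.

```bash
mkdir -p pics; cat > h.py <<'E'
import numpy as np, cv2
from workcell import manip, camera
def cloud(c):
    z=c["z_map"]; v,u=np.mgrid[:z.shape[0],:z.shape[1]]
    P=np.stack([(u-c["cx"])/c["fx"]*z,(v-c["cy"])/c["fy"]*z,z,np.ones_like(z)],-1)
    W=P@np.linalg.inv(c["extrinsics"]).T
    W[z==0]=np.nan
    return W[...,:3]
def save(n,img,s=1): cv2.imwrite(f"pics/{n}.png",cv2.resize(img[...,::-1],None,fx=s,fy=s,interpolation=cv2.INTER_CUBIC))
E
python3 - <<'E'
from h import *
print(manip.get_obs())
for n in("top","side"):
    c=camera(n); save(n,c["pixels"],1.4); np.savez(n,**c)
    print(n,c["fx"],np.linalg.inv(c["extrinsics"]).round(3))
E
```

```text
{'clock': 0.0, 'joint_pos': array([-1.28056797,  0.33284438, -0.06473437,  1.46097023,  0.02163583,
        1.34991564, -0.08850871]), 'joint_velocities': array([-0.00073124, -0.00161566,  0.0011442 ,  0.00026871, -0.00011615,
       -0.00119101,  0.00021611]), 'tau': array([ 3.10881924e-04, -6.25451732e+01,  4.93465690e-02, -3.91606164e+01,
        1.62673707e-02,  9.86377301e-03, -2.16138011e-05]), 'position': array([0.19224721, 0.59439465, 0.30311933]), 'ee_rot': array([ 1.55750823e-01,  9.87796114e-01, -7.17250011e-04, -6.59896826e-05]), 'ft_force': array([ 0.09520119,  0.50353764, -0.0736539 ]), 'torque': array([ 0.0140071 , -0.06276097, -0.04530754]), 'grasp_force': 0.0, 'grip_width': 0.99901211778298}
top 496.89080622119377 [[-0.013 -0.985  0.174  0.278]
 [-1.     0.017  0.023 -0.045]
 [-0.025 -0.173 -0.985  1.315]
 [ 0.     0.     0.     1.   ]]
side 385.57973517729533 [[ 0.599 -0.417  0.683 -0.067]
 [-0.8   -0.287  0.527 -0.464]
 [-0.024 -0.862 -0.506  0.479]
 [ 0.     0.     0.     1.   ]]
```

View pics/top.png

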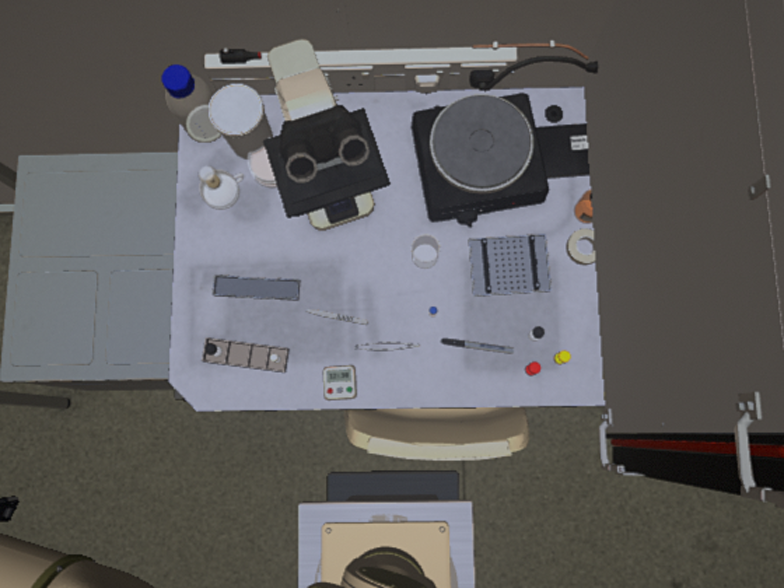

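View pics/side.png

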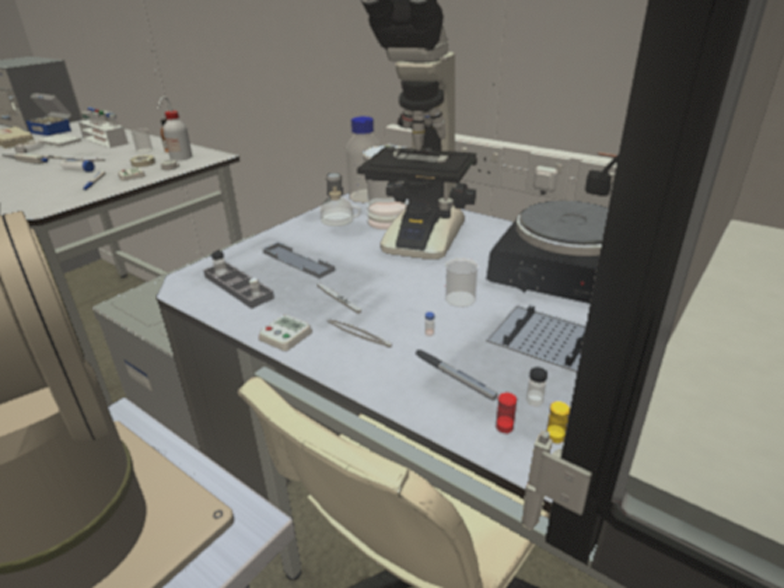

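The top picture (1.4x) shows the box at (246,355), tray at (256,288), cassette at (510,265), marker at (477,346), beaker at (425,250) and blue-capped vial at (433,310).
- **Large vial:** the candidates are black (538,332), red (533,368) and yellow (563,357). Black fits.
- **Thin instruments:** the candidates are (337,316) and (388,346). I'll check both in a crop.

```bash
python3 - <<'E'
from h import *
c=np.load("top.npz"); W=cloud(c); img=c["pixels"]
save("crop1",img[180:280,130:420],2.7)
roi=lambda m:(W[...,0]>.3)&(W[...,0]<.72)&(abs(W[...,1])<.5)
fl=roi(0)&(abs(W[...,2])<.012); 
A=np.c_[W[fl][:,:2],np.ones(fl.sum())]; co=np.linalg.lstsq(A,W[fl][:,2],rcond=None)[0]; print("plane",co)
H=W[...,2]-(W[...,:2]@co[:2]+co[2])
m=(roi(0)&(H>.0035)&(H<.2)).astype(np.uint8)
n,l,s,ce=cv2.connectedComponentsWithStats(m,connectivity=8)
for i in range(1,n):
    if s[i,4]<8: continue
    p=W[l==i]; h=H[l==i]; r=cv2.minAreaRect((p[:,:2]*1000).astype(np.float32))
    print((ce[i]*1.4).round(),s[i,4],"mid",np.round(r[0],1),"size",np.round(r[1],0),"ang",round(r[2],1),"hmax",(h.max()*1000).round(1), "mean",(p.mean(0)*1000).round(1), "top rgb",img[l==i].mean(0).round())
E
```

```text
plane [0.00098947 0.00076555 0.0012215 ]
[601. 283.] 2927 mid [ 509.9 -380.2] size [420.  54.] ang 1.5 hmax 200.0 mean [ 530.5 -382.   125.7] top rgb [93. 87. 82.]
[330. 196.] 2379 mid [704.2  89.8] size [ 82. 204.] ang 17.1 hmax 187.2 mean [689.7  87.9 135.8] top rgb [62. 62. 64.]
[478. 201.] 1657 mid [ 690.1 -197.8] size [ 60. 232.] ang 0.0 hmax 107.2 mean [ 700.1 -181.3   61.8] top rgb [46. 47. 51.]
[219. 205.] 76 mid [716.3 319.5] size [ 7. 41.] ang 1.4 hmax 41.2 mean [716.7 317.9  25.2] top rgb [153. 156. 165.]
[424. 249.] 296 mid [623.5 -78.8] size [52. 75.] ang 89.0 hmax 71.3 mean [615.4 -79.5  38.2] top rgb [142. 143. 153.]
[532. 250.] 78 mid [ 619.2 -285.9] size [64. 23.] ang 0.9 hmax 19.0 mean [ 617.7 -286.7   11.1] top rgb [62. 64. 72.]
[509. 238.] 8 mid [ 641.9 -244.5] size [8. 9.] ang 88.2 hmax 6.6 mean [ 642.8 -244.     6.6] top rgb [105. 110. 122.]
[483. 243.] 32 mid [ 632.9 -192.8] size [14. 24.] ang 34.3 hmax 19.2 mean [ 632.8 -194.2   12.7] top rgb [72. 75. 86.]
[470. 251.] 19 mid [ 618.4 -167.8] size [37.  7.] ang 3.8 hmax 6.2 mean [ 619.1 -167.9    6.6] top rgb [1
[... 2394 characters left out ...]
49.] 9 mid [432.8  40.6] size [16.  5.] ang 88.7 hmax 8.0 mean [432.7  41.4   6.7] top rgb [141. 143. 156.]
[392. 348.] 11 mid [432.8 -15.3] size [ 3. 21.] ang 0.4 hmax 12.8 mean [432.1 -14.9   7.9] top rgb [143. 145. 157.]
[562. 357.] 94 mid [ 408.7 -333.5] size [32. 26.] ang 68.6 hmax 52.3 mean [ 407.8 -326.7   38.6] top rgb [168. 163.  46.]
[235. 356.] 18 mid [423.  280.8] size [13. 21.] ang 6.3 hmax 9.0 mean [421.9 282.8   7.2] top rgb [130. 123. 122.]
[339. 382.] 566 mid [367.7  85.6] size [72. 69.] ang 10.1 hmax 24.1 mean [369.2  84.   15.5] top rgb [136. 138. 140.]
[532. 368.] 82 mid [ 389.2 -273.7] size [20. 26.] ang 24.9 hmax 53.5 mean [ 387.8 -270.8   41.1] top rgb [165.  51.  54.]
```

View pics/crop1.png

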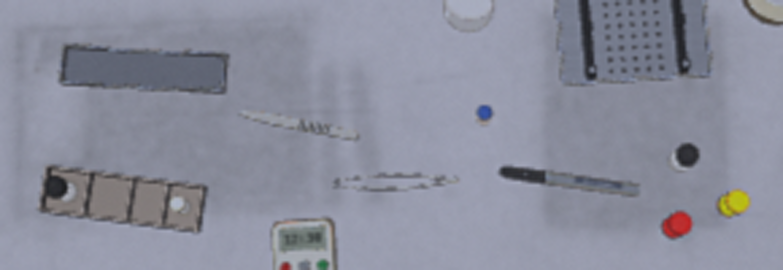

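The crop shows the scalpel handle at (300,123) and the closed forceps at (395,183). It also confirms that the black-capped vial at (686,155) is the large one, since the others are red (677,224) and yellow (735,203). I'll fly over the bench and refine the measurements with the wrist camera.

```bash
cat >> h.py <<'E'
from scipy.spatial.transform import Rotation as R
def plan(xyz,head,maxtw=0.6):
    """TCP target (mm, world) and heading (deg) of closing axis -> calls to type"""
    o=manip.get_obs(); p=o["position"]*1000; M=R.from_quat(o["ee_rot"]).as_matrix()
    Y=M[:,1]; h=np.arctan2(Y[1],Y[0]); dh=(np.radians(head)-h+np.pi/2)%np.pi-np.pi/2
    d=np.array(xyz,float)-p; n=int(max(np.ceil(np.linalg.norm(d)/200),np.ceil(abs(dh)/maxtw),1))
    print("p",p.round(1),"head",np.degrees(h).round(1),"tilt",M[:,2].round(3),"dh",np.degrees(dh).round(1),"q",o["joint_pos"].round(2),"t",round(o["clock"],1))
    for i in range(n):
        a=h+dh*i/n; y=np.array([np.cos(a),np.sin(a),0]); x=np.array([np.sin(a)*1,-np.cos(a),0])
        if i==0: assert M[:,2]@[0,0,1]<0 
        x=np.cross(y,[0,0,-1.]); s=d/n
        print("call",i+1,[round(float(s@x)),round(float(s@y)),round(float(-s[2]))],round(-dh/n,2))
E
python3 - <<'E'
from h import *
plan((440,60,300),-10)
c=np.load("top.npz"); W=cloud(c); g=c["pixels"].astype(int)
# forceps: bounded window PCA on height
def pc(x0,x1,y0,y1,h0,n):
    m=(W[...,0]>x0)&(W[...,0]<x1)&(W[...,1]>y0)&(W[...,1]<y1)&(W[...,2]>h0)
    r=cv2.minAreaRect((W[m][:,:2]*1000).astype(np.float32)); print(n,m.sum(),[np.round(k,1) for k in r])
pc(.40,.47,-.1,.08,.0045,"forceps"); pc(.48,.66,-.33,-.15,.0045,"cassette"); pc(.51,.61,.16,.35,.006,"tray"); pc(.51,.61,.16,.35,.011,"tray"); pc(.38,.48,.17,.36,.012,"box"); pc(.47,.53,.02,.16,.006,"scalpel")
pc(.48,.66,-.24,-.15,.012,"combR");pc(.48,.66,-.33,-.24,.012,"combL")
E
```

```text
p [192.3 594.5 303.2] head 72.1 tilt [-0.    -0.001 -1.   ] dh -82.1 q [-1.28  0.33 -0.06  1.46  0.02  1.35 -0.09] t 0.1
call 1 [-133, -144, 1] 0.48
call 2 [-185, -67, 1] 0.48
call 3 [-195, 26, 1] 0.48
forceps 286 [array([434.9, -10.9]), array([ 69.5, 177.6]), np.float64(0.0)]
cassette 955 [array([ 570.4, -240.2]), array([179.5, 179.2]), np.float64(89.7)]
tray 392 [array([560. , 254.8]), array([187.9,  97. ]), np.float64(88.8)]
tray 89 [array([555.4, 249.4]), array([171.8,  44.3]), np.float64(87.5)]
box 398 [array([424.5, 264. ]), array([159.5,  46.3]), np.float64(81.7)]
scalpel 174 [array([499.4,  88.3]), array([134. ,  57.2]), np.float64(89.0)]
combR 53 [array([ 589. , -190.2]), array([104.4,  21.7]), np.float64(2.6)]
combL 53 [array([ 594. , -288.5]), array([105. ,  10.1]), np.float64(2.9)]
```

```bash
python3 -m creep '[[[-133,-144,1],0.48],[[-133,-144,1],0.48],[[-133,-144,1],0.48],[[-133,-144,1],0.48],[[-133,-144,1],0.48]]'
python3 -m creep '[[[-185,-67,1],0.48],[[-185,-67,1],0.48],[[-185,-67,1],0.48],[[-185,-67,1],0.48],[[-185,-67,1],0.48]]'
python3 -m creep '[[[-195,26,1],0.48],[[-195,26,1],0.48],[[-195,26,1],0.48],[[-195,26,1],0.48],[[-195,26,1],0.48]]'
python3 - <<'E'
from h import *
c=camera("wrist"); save("w1",c["pixels"],1.4); np.savez("w1",**c); print(c["fx"],np.linalg.inv(c["extrinsics"]).round(3)); plan((440,60,300),-10)
E
```

```text
clock: 0.52
position: [0.2762, 0.4133, 0.3026]
ee_rot: [0.391, 0.921, -0.0, 0.0]
ft_force: [1.1, 1.1, 0.7]
grip_width: 0.999
grasp_force: 0.0
clock: 0.93
position: [0.3576, 0.2345, 0.3018]
ee_rot: [0.598, 0.801, -0.0, -0.0]
ft_force: [1.2, -0.3, -0.7]
grip_width: 1.0
grasp_force: 0.0
clock: 1.35
position: [0.4394, 0.0555, 0.3009]
ee_rot: [0.772, 0.636, 0.0, 0.0]
ft_force: [1.0, 0.6, -0.7]
grip_width: 1.001
grasp_force: 0.0
289.8278708458117 [[ 0.982 -0.183 -0.05   0.452]
 [-0.19  -0.947 -0.261  0.121]
 [ 0.001  0.265 -0.964  0.371]
 [ 0.     0.     0.     1.   ]]
p [441.   51.  301.1] head -11.0 tilt [ 0.001 -0.001 -1.   ] dh 1.0 q [-0.73 -0.11  0.49  1.94  0.05  1.3  -0.45] t 1.4
call 1 [9, -3, 1] -0.02
```

View pics/w1.png

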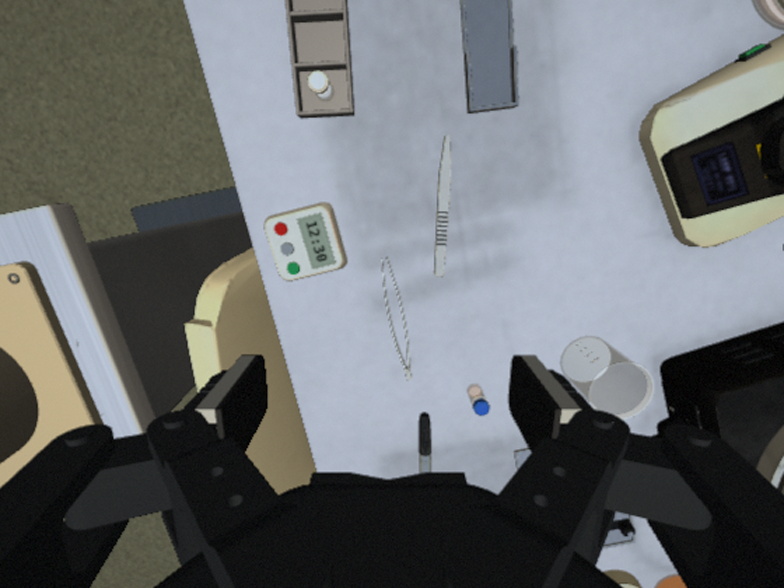

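The wrist picture shows the scalpel handle from (447,137) to (438,276) and the forceps from (384,258) to (408,378). The small vial's cap is at (480,407), and the near ends of the box and tray are at (325,112) and (493,108).

```bash
cat >> h.py <<'E'
def ray(c,uv,z,s=1.4):
    "scaled pixels -> world mm on plane height z mm"
    T=np.linalg.inv(c["extrinsics"]); uv=np.array(uv,float)/s
    d=np.c_[(uv[:,0]-c["cx"])/c["fx"],(uv[:,1]-c["cy"])/c["fy"],np.ones(len(uv))]@T[:3,:3].T
    o=T[:3,3]*1000; return o+d*((z-o[2])/d[:,2])[:,None]
def seg(a,b,n):
    d=a-b; print(n,"ends",a[:2].round(1),b[:2].round(1),"mid",((a+b)/2)[:2].round(1),"len",np.linalg.norm(d[:2]).round(1),"head_x",((np.degrees(np.arctan2(d[1],d[0]))%180)-90).round(1))
E
python3 - <<'E'
from h import *
c=np.load("w1.npz")
seg(*ray(c,[(447,136),(438.5,276)],6),"scalpel"); seg(*ray(c,[(384,257),(408,379)],5),"forceps")
print("small cap",ray(c,[(480.5,408)],37).round(1)); print("box end corners",ray(c,[(298,115),(353,115),],18).round(1)); print("tray end",ray(c,[(468,111),(517,106)],13).round(1))
W=cloud(c); 
for u,v in((440,240),(408,370),(330,250),(360,200),(500,200)): print(u,v,(W[int(v/1.4),int(u/1.4)]*1000).round(1))
E
```

```text
scalpel ends [508.9 147.4] [482.7  28.9] mid [495.8  88.1] len 121.3 head_x -12.4
forceps ends [436.7  55.7] [436.5 -69.5] mid [436.6  -6.9] len 125.2 head_x -0.1
small cap [[498.7 -94.8  37. ]]
box end corners [[391.5 185.   18. ]
 [435.  176.6  18. ]]
tray end [[527.5 162.5  13. ]
 [567.2 158.7  13. ]]
440 240 [488.8  62.6   8.7]
408 370 [437.9 -57.4   8.8]
330 250 [391.1  73.9  17.5]
360 200 [425.5 110.6   2. ]
500 200 [547.5  87.1   2.5]
```

```bash
python3 -c "
from h import *
plan((496,89,74),-12.4)"
```

```text
p [441.   51.  301.1] head -11.0 tilt [ 0.001 -0.001 -1.   ] dh -1.4 q [-0.73 -0.11  0.49  1.94  0.05  1.3  -0.45] t 1.4
call 1 [24, 23, 114] 0.01
call 2 [24, 23, 114] 0.01
```

```bash
python3 -m creep '[[[48,47,150],0.02],[[48,47,150],0.02],[[48,47,150],0.02],[[48,47,150],0.02],[[48,47,150],0.02]]' 0.5 40 | head -2
python3 -m creep '[[[0,0,0],0]]' | head -2
python3 -c "
from h import *
plan((496,89,74),-12.4)"
```

```text
clock: 1.82
position: [0.4914, 0.0988, 0.1431]
clock: 1.9
position: [0.4926, 0.0976, 0.1487]
p [492.6  97.6 148.7] head -11.5 tilt [-0.005 -0.003 -1.   ] dh -0.9 q [-0.73  0.23  0.49  1.98 -0.13  0.97 -0.38] t 1.9
call 1 [-8, 5, 75] 0.01
```

```bash
python3 -m creep '[[[-8,5,30],0.01],[[-8,5,60],0.01],[[-8,5,75],0.01],[[-8,5,75],0.01],[[-8,5,75],0.01]]' | head -4
python3 -m creep '[[[0,0,0],0],[[0,0,0],0],[[0,0,0],0],[[0,0,0],0],[[0,0,0],0]]' 0 40
```

```text
clock: 2.32
position: [0.4975, 0.089, 0.0777]
ee_rot: [0.778, 0.628, 0.001, 0.0]
ft_force: [1.0, 0.7, 1.1]
clock: 2.73
position: [0.4979, 0.0894, 0.0777]
ee_rot: [0.778, 0.628, 0.001, 0.0]
ft_force: [-1.7, 0.0, 11.5]
grip_width: 0.096
grasp_force: 39.3
```

```bash
python3 -m creep '[[[0,0,-60],0],[[0,0,-120],0],[[0,0,-150],0],[[0,0,-150],0],[[0,0,-150],0]]'
python3 - <<'E'
from h import *
plan((500,-150,224),0)
c=camera("wrist"); save("w2",c["pixels"][120:400,100:460],2)
E
```

```text
clock: 3.15
position: [0.4995, 0.0894, 0.2324]
ee_rot: [0.778, 0.628, 0.005, 0.001]
ft_force: [0.7, 0.2, -0.1]
grip_width: 0.091
grasp_force: 39.3
p [499.5  89.4 232.4] head -12.2 tilt [ 0.009  0.004 -1.   ] dh 12.2 q [-0.75  0.12  0.52  1.89 -0.07  1.14 -0.42] t 3.1
call 1 [-117, 26, 4] -0.11
call 2 [-119, 13, 4] -0.11
```

View pics/w2.png

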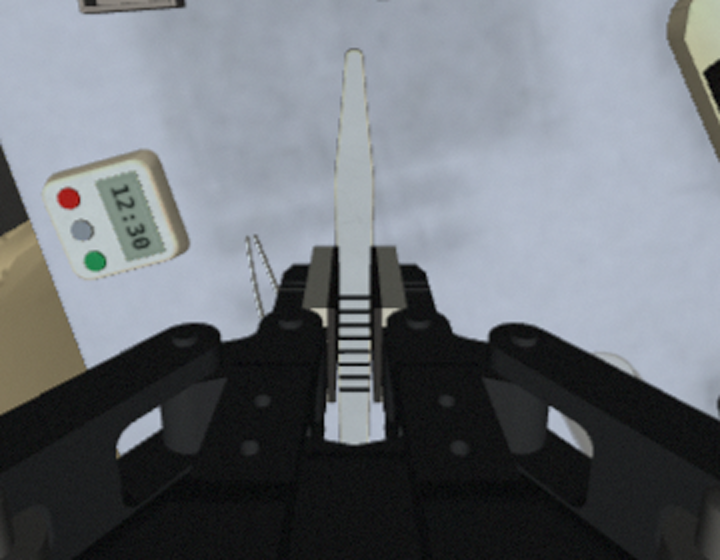

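The scalpel handle is held straight, with its far end at (353,48) in the crop. Next I'll go to a viewpoint near the cassette.

```bash
python3 -m creep '[[[-117,20,-20],-0.1],[[-117,20,-20],-0.1],[[-117,20,-20],-0.1],[[-117,20,-20],-0.1],[[-117,20,-20],-0.1]]' | head -2
python3 -m creep '[[[-110,0,-20],-0.1],[[-110,0,-20],-0.1],[[-110,0,-20],-0.1],[[-110,0,-20],-0.1],[[-110,0,-20],-0.1]]' | head -2
python3 -m creep '[[[0,0,0],0],[[0,0,0],0]]' | head -2
python3 - <<'E'
from h import *
plan((500,-150,270),0)
c=camera("wrist"); save("w3",c["pixels"],1.4); np.savez("w3",**c)
E
```

```text
clock: 3.62
position: [0.4915, -0.0318, 0.2458]
clock: 4.03
position: [0.4794, -0.1392, 0.2656]
clock: 4.2
position: [0.4798, -0.137, 0.2653]
p [ 479.8 -137.   265.3] head -0.5 tilt [-0.001  0.    -1.   ] dh 0.5 q [-0.48  0.07  0.7   1.87 -0.05  1.22  0.23] t 4.2
call 1 [-13, 20, -5] -0.01
```

View pics/w3.png

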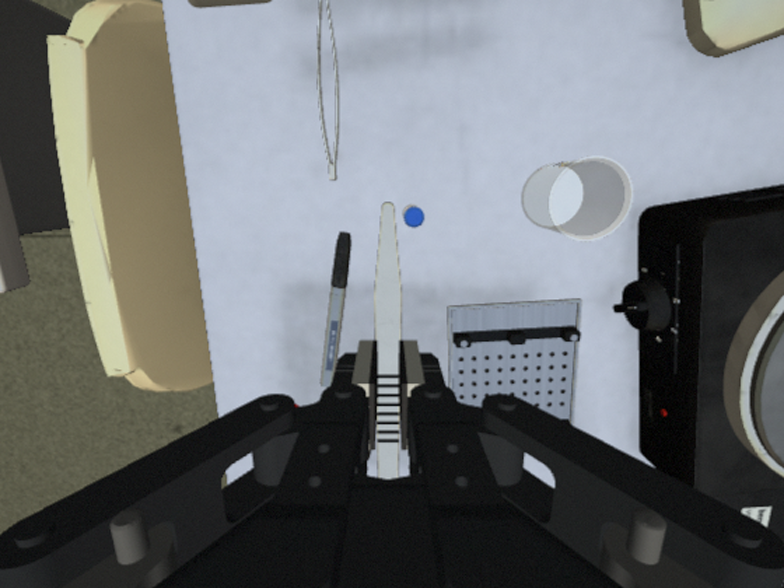

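The cassette's +y edge runs from (447,306) to (580,299). The comb teeth are at (462,339), (516,336) and (573,333), the marker runs from (345,234) to (327,386), the small vial's cap is at (414,216), and the beaker base is near (548,195).

```bash
python3 - <<'E'
from h import *
c=np.load("w3.npz"); W=cloud(c)
seg(*ray(c,[(447,306),(580,299)],5)[::-1],"edge(114)")
t=ray(c,[(462,338),(516,336),(573,333)],17); print(t.round(1)); d=t[2]-t[0]; a=np.degrees(np.arctan2(d[1],d[0])); print("yaw",a, "len 92?",np.linalg.norm(d))
e=ray(c,[(447,306),(580,299)],5); d=e[1]-e[0]; a=np.arctan2(d[1],d[0]); print("edge yaw",np.degrees(a))
u=np.array([np.cos(a),np.sin(a),0]); v=np.array([-u[1],u[0],0])
print("centre from edge",e.mean(0)-75*v,"from comb",t.mean(0)-46*v)
seg(*ray(c,[(345,233),(327,387)],10),"marker")
T=np.linalg.inv(c["extrinsics"])
for z in (190,194,198): print("scalpel end",z,ray(c,[(387.5,202)],z).round(1))
print("cap",ray(c,[(414,216)],38))
# top-cam check of cassette edges
t=np.load("top.npz"); e=ray(t,[(469,237),(547,235),(551,292),(474,295)],5); print("top corners",e.round(0),e.mean(0).round(1))
E
```

```text
edge(114) ends [ 643.1 -168.1] [ 530.4 -173.4] mid [ 586.7 -170.8] len 112.8 head_x -87.3
[[ 542.  -197.9   17. ]
 [ 587.3 -196.5   17. ]
 [ 634.8 -194.2   17. ]]
yaw 2.292304784633026 len 92? 92.84777695231092
edge yaw 2.6827479630854056
centre from edge [ 590.21507469 -245.70561847    5.        ] from comb [ 590.1722434  -242.18414127   17.        ]
marker ends [ 446.1 -110. ] [ 425.1 -246.4] mid [ 435.6 -178.2] len 138.1 head_x -8.7
scalpel end 190 [[480.6 -77.1 190. ]]
scalpel end 194 [[480.6 -76.9 194. ]]
scalpel end 198 [[480.6 -76.7 198. ]]
cap [[499.46114798 -94.70256941  38.        ]]
top corners [[ 647. -168.    5.]
 [ 648. -318.    5.]
 [ 536. -320.    5.]
 [ 533. -173.    5.]] [ 591.1 -244.9    5. ]
```

```bash
python3 - <<'E'
from h import *
for f in("top","w3"):
    W=cloud(np.load(f+".npz"))*1000
    for y in(-190,-215,-245,-270,-290):
        print(f,y,[ (x,int(np.nanmax(h)) if len(h:=W[(abs(W[...,1]-y)<10)&(abs(W[...,0]-x)<2.5)][:,2]) else None) for x in range(650,706,5)])
plan((567,-245,150),2.5)
E
```

```text
top -190 [(650, 4), (655, 6), (660, 4), (665, 3), (670, 3), (675, 4), (680, 5), (685, 49), (690, 60), (695, 72), (700, 76), (705, 75)]
top -215 [(650, 4), (655, 6), (660, 3), (665, 8), (670, 5), (675, 5), (680, 5), (685, 5), (690, 5), (695, 60), (700, 78), (705, 77)]
top -245 [(650, 6), (655, 6), (660, 5), (665, 5), (670, 6), (675, 5), (680, 5), (685, 3), (690, 6), (695, 7), (700, 67), (705, 77)]
top -270 [(650, 8), (655, 4), (660, 7), (665, 4), (670, 7), (675, 6), (680, 6), (685, 4), (690, 5), (695, 4), (700, 33), (705, 62)]
top -290 [(650, 8), (655, 6), (660, 8), (665, 5), (670, 8), (675, 5), (680, 6), (685, 7), (690, 8), (695, 3), (700, 3), (705, 41)]
w3 -190 [(650, 3), (655, 3), (660, 3), (665, 3), (670, 43), (675, 45), (680, 3), (685, 58), (690, 63), (695, 73), (700, 74), (705, 97)]
w3 -215 [(650, 3), (655, 3), (660, 3), (665, 3), (670, 3), (675, 3), (680, 3), (685, 3), (690, 59), (695, 66), (700, 73), (705, 74)]
w3 -245 [(650, 4), (655, 3), (660, 3), (665, 3), (670, 3), (675, 4), (680, 3), (685, 3), (690, 3), (695, 49), (700, 65), (705, 73)]
w3 -270 [(650, 6), (655, 3), (660, 3), (665, 3), (670, 3), (675, 3), (680, 3), (685, 3), (690, 3), (695, 3), (700, 35), (705, 68)]
w3 -290 [(650, 6), (655, 3), (660, 2), (665, 3), (670, 3), (675, 3), (680, 3), (685, 3), (690, 3), (695, 3), (700, 3), (705, 61)]
p [ 479.8 -137.1  265.4] head -0.5 tilt [-0.001  0.    -1.   ] dh 3.0 q [-0.48  0.07  0.7   1.87 -0.05  1.22  0.23] t 4.2
call 1 [-107, 88, 115] -0.05
```

```bash
python3 -m creep '[[[-30,40,20],-0.05],[[-60,80,50],-0.05],[[-85,110,80],-0.05],[[-107,134,115],-0.05],[[-107,134,115],-0.05]]' | head -2
python3 -m creep '[[[0,0,0],0],[[0,0,0],0],[[0,0,0],0]]' | head -2
python3 -c "
from h import *
plan((613,-243,84),2.5)"
```

```text
clock: 4.67
position: [0.6141, -0.2467, 0.1485]
clock: 4.92
position: [0.6124, -0.2465, 0.151]
p [ 612.4 -246.5  151. ] head 2.2 tilt [-0.  0. -1.] dh 0.3 q [-0.17  0.61  0.67  1.56 -0.4   1.12  0.63] t 4.9
call 1 [4, 1, 67] -0.0
```

```bash
python3 -m creep '[[[4,1,20],0],[[4,1,40],0],[[4,1,55],0],[[4,1,67],0],[[4,1,67],0]]' | head -4
python3 -m creep '[[[0,0,0],0],[[0,0,0],0]]'
python3 -m creep '[[[0,0,0],0],[[0,0,0],0],[[0,0,0],0],[[0,0,0],0]]' 0.4 40
python3 -m creep '[[[0,0,-30],0],[[0,0,-70],0],[[0,0,-110],0],[[0,0,-150],0],[[0,0,-180],0]]'|head -2
python3 - <<'E'
from h import *
c=camera("wrist"); save("w4",c["pixels"],1.4); np.savez("w4",**c)
E
```

```text
clock: 5.33
position: [0.6132, -0.2423, 0.0836]
ee_rot: [0.693, 0.721, 0.001, -0.0]
ft_force: [-0.2, 0.1, -0.6]
clock: 5.5
position: [0.6135, -0.2434, 0.0851]
ee_rot: [0.693, 0.72, 0.0, 0.001]
ft_force: [0.0, 0.3, -0.4]
grip_width: 0.094
grasp_force: 39.3
clock: 5.83
position: [0.6132, -0.2435, 0.0841]
ee_rot: [0.694, 0.72, 0.0, 0.0]
ft_force: [0.3, 0.8, -0.1]
grip_width: 0.398
grasp_force: 0.0
clock: 6.25
position: [0.6133, -0.2439, 0.2676]
```

View pics/w4.png

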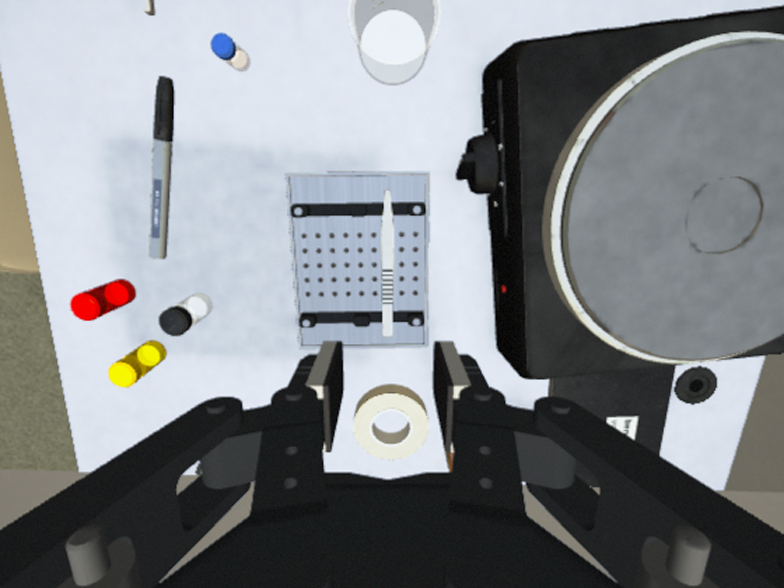

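The scalpel handle lies in the far bay across both combs, from (388,191) to (388,335). The marker runs from (164,77) to (158,257), and the large vial's cap is at (176,321).

```bash
python3 - <<'E'
from h import *
c=np.load("w4.npz")
seg(*ray(c,[(164,77),(158,257)],10),"marker"); seg(*ray(c,[(388,190),(387.5,336)],13),"scalpel")
print("large cap",ray(c,[(176,321)],48).round(1),"base",ray(c,[(197,306)],8).round(1))
print("cass",ray(c,[(286,173),(430,172),(427,346),(302,346)],5).round(0), ray(c,[(286,173),(430,172),(427,346),(302,346)],5).mean(0).round(1))
print("combs",ray(c,[(298,211),(417,210),(417,322),(307,319)],17).round(1))
plan((435,-178,180),-8)
E
```

```text
marker ends [ 445.9 -110.5] [ 426.6 -244.5] mid [ 436.2 -177.5] len 135.4 head_x -8.2
scalpel ends [ 612.4 -184.2] [ 616.7 -305.5] mid [ 614.6 -244.9] len 121.3 head_x 2.0
large cap [[ 456.  -285.4   48. ]] base [[ 453.8 -286.2    8. ]]
cass [[ 532. -174.    5.]
 [ 645. -169.    5.]
 [ 652. -317.    5.]
 [ 542. -321.    5.]] [ 592.6 -245.4    5. ]
combs [[ 543.1 -202.6   17. ]
 [ 635.5 -198.4   17. ]
 [ 640.8 -290.4   17. ]
 [ 548.8 -291.2   17. ]]
p [ 614.8 -244.9  273.3] head 2.2 tilt [ 0.009 -0.003 -1.   ] dh -10.2 q [-0.2   0.5   0.73  1.44 -0.34  1.32  0.58] t 6.3
call 1 [37, -89, 47] 0.09
call 2 [29, -91, 47] 0.09
```

```bash
python3 -m creep '[[[37,-89,40],0.09],[[37,-89,40],0.09],[[37,-89,40],0.09],[[37,-89,40],0.09],[[37,-89,40],0.09]]' 0.5|head -2
python3 -m creep '[[[29,-85,70],0.1],[[29,-85,70],0.1],[[29,-85,70],0.1],[[29,-85,70],0.1],[[29,-85,70],0.1]]'|head -2
python3 -m creep '[[[0,0,0],0],[[0,0,0],0]]' |head -2
python3 -c "
from h import *
plan((436,-178,77),-8.4)"
```

```text
clock: 6.72
position: [0.5223, -0.2093, 0.2238]
clock: 7.13
position: [0.4395, -0.1763, 0.1539]
clock: 7.3
position: [0.4414, -0.1773, 0.1552]
p [ 441.4 -177.3  155.2] head -8.7 tilt [ 0.003 -0.001 -1.   ] dh 0.3 q [-0.46  0.18  0.81  2.05 -0.16  0.97  0.28] t 7.3
call 1 [-2, -5, 78] -0.01
```

```bash
python3 -m creep '[[[-1,-5,30],0],[[-1,-5,60],0],[[-1,-5,77],0],[[-1,-5,77],0],[[-1,-5,77],0]]' |head -2
python3 -m creep '[[[0,0,0],0],[[0,0,0],0],[[0,0,0],0],[[0,0,0],0],[[0,0,0],0]]' 0 40
python3 -m creep '[[[0,0,-30],0],[[0,0,-60],0],[[0,0,-100],0],[[0,0,-130],0],[[0,0,-130],0]]'
python3 -c "
from h import *
plan((430,150,210),-5)"
```

```text
clock: 7.72
position: [0.435, -0.1774, 0.0772]
clock: 8.13
position: [0.4355, -0.177, 0.0784]
ee_rot: [0.759, 0.651, 0.001, 0.001]
ft_force: [-0.4, -0.0, 6.9]
grip_width: 0.134
grasp_force: 40.2
clock: 8.55
position: [0.4369, -0.1779, 0.213]
ee_rot: [0.759, 0.651, 0.004, 0.003]
ft_force: [0.6, -0.0, -0.4]
grip_width: 0.139
grasp_force: 39.5
p [ 436.9 -177.9  213. ] head -8.8 tilt [ 0.01  0.   -1.  ] dh 3.8 q [-0.52  0.05  0.85  2.01 -0.05  1.09  0.2 ] t 8.6
call 1 [162, -28, 2] -0.03
call 2 [162, -23, 2] -0.03
```

```bash
python3 -m creep '[[[162,0,-25],-0.03],[[162,0,-25],-0.03],[[162,0,-25],-0.03],[[162,0,-25],-0.03],[[162,0,-25],-0.03]]'|head -2
python3 -m creep '[[[165,20,-15],-0.03],[[165,20,-15],-0.03],[[165,20,-15],-0.03],[[165,20,-15],-0.03],[[165,20,-15],-0.03]]'|head -2
python3 -m creep '[[[0,0,0],0],[[0,0,0],0]]' |head -2
python3 - <<'E'
from h import *
c=camera("wrist"); save("w5",c["pixels"],1.4); np.savez("w5",**c)
plan((556,249,170),-3)
E
```

```text
clock: 8.97
position: [0.4601, -0.009, 0.2336]
clock: 9.38
position: [0.4992, 0.1537, 0.2479]
clock: 9.55
position: [0.4989, 0.1443, 0.2471]
p [498.8 143.6 247.1] head -5.4 tilt [ 0.  0. -1.] dh 2.4 q [-0.87  0.14  0.55  1.84 -0.08  1.18 -0.39] t 9.6
call 1 [110, 47, 77] -0.04
```

View pics/w5.png

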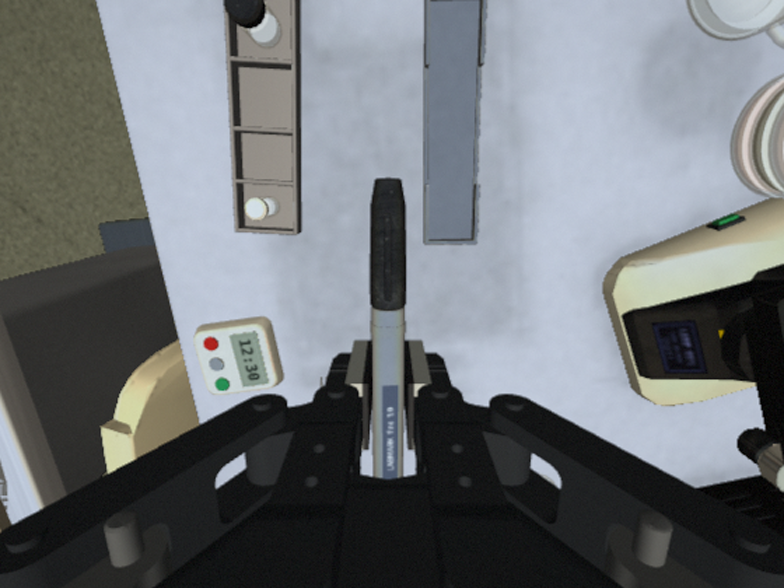

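The tray's near end has corners (424,243) and (477,240). The box's near end has corners (235,233) and (300,233), with partitions at rows of about 182, 130 and 62. The marker is held straight, with its end at (387,180).

```bash
python3 - <<'E'
from h import *
c=np.load("w5.npz")
p=ray(c,[(424,243),(477,240),(426,2),(486,2)],13); print("tray",p.round(1)); 
for a,b in((0,2),(1,3)): d=p[b]-p[a]; print("yaw",np.degrees(np.arctan2(d[1],d[0]))-90)
for yaw in(-5,-3): a=np.radians(yaw); print("centre",yaw,((p[0]+p[1])/2+83*np.array([-np.sin(a),np.cos(a),0])).round(1))
q=ray(c,[(235,233),(300,233),(225,2),(299,2)],18); print("box",q.round(1))
for a,b in((0,2),(1,3)): d=q[b]-q[a]; print("yaw",np.degrees(np.arctan2(d[1],d[0]))-90)
w=ray(c,[(238,181),(297,185),(234,130),(297,132),(231,59),(299,67)],18).reshape(3,2,3).mean(1); print("walls y=-43,-8,35",w.round(1)); d=w[2]-w[0]; print("yaw",np.degrees(np.arctan2(d[1],d[0]))-90,np.linalg.norm(d),"78?")
print("marker end",ray(c,[(387,180)],180).round(1))
E
```

```text
tray [[528.7 163.4  13. ]
 [568.5 162.   13. ]
 [540.6 320.3  13. ]
 [579.5 316.7  13. ]]
yaw -4.345953383498369
yaw -4.0458226488436395
centre -5 [555.8 245.3  13. ]
centre -3 [552.9 245.5  13. ]
box [[390.2 184.2  18. ]
 [437.9 179.9  18. ]
 [412.  330.2  18. ]
 [459.1 325.9  18. ]]
yaw -8.47415453395621
yaw -8.274226996565801
walls y=-43,-8,35 [[420.1 217.2  18. ]
 [424.6 251.6  18. ]
 [431.5 293.2  18. ]]
yaw -8.525356573014037 76.88686624791204 78?
marker end [[505.2 211.3 180. ]]
```

```bash
python3 -m creep '[[[40,20,20],-0.02],[[75,35,50],-0.02],[[98,47,77],-0.02],[[98,47,97],-0.02],[[98,47,97],-0.02]]'|head -2
python3 -m creep '[[[0,0,0],0],[[0,0,0],0],[[0,0,0],0]]' |head -2
python3 -c "
from h import *
plan((555,247,82.5),-4.2)"
```

```text
clock: 10.02
position: [0.5528, 0.2381, 0.1447]
clock: 10.27
position: [0.5555, 0.2367, 0.1523]
p [555.5 236.7 152.3] head -4.3 tilt [ 0.003  0.002 -1.   ] dh 0.1 q [-0.86  0.44  0.48  1.71 -0.23  1.04 -0.38] t 10.3
call 1 [10, -1, 70] -0.0
```

```bash
python3 -m creep '[[[10,0,20],0],[[10,0,40],0],[[10,0,60],0],[[10,0,69],0],[[10,0,69],0]]'|head -2
python3 -m creep '[[[0,0,0],0],[[0,0,0],0]]'|head -4
python3 -m creep '[[[0,0,0],0],[[0,0,0],0],[[0,0,0],0],[[0,0,0],0]]' 0.35 40 |head -4
python3 -m creep '[[[0,0,-30],0],[[0,0,-70],0],[[0,0,-110],0],[[0,0,-130],0],[[-20,0,-140],0]]'|head -2
python3 - <<'E'
from h import *
c=camera("wrist"); save("w6",c["pixels"],1.4); np.savez("w6",**c)
plan((436.5,-7,150),0)
E
```

```text
clock: 10.68
position: [0.5553, 0.2474, 0.081]
clock: 10.85
position: [0.5561, 0.248, 0.0826]
ee_rot: [0.732, 0.681, 0.001, 0.0]
ft_force: [-0.4, -0.3, -0.4]
clock: 11.18
position: [0.5554, 0.2482, 0.0813]
ee_rot: [0.732, 0.681, 0.0, -0.0]
ft_force: [-0.2, -0.2, 0.7]
clock: 11.6
position: [0.5545, 0.2323, 0.2248]
p [555.4 225.2 225.3] head -4.2 tilt [ 0.005  0.002 -1.   ] dh 4.2 q [-0.88  0.35  0.52  1.66 -0.19  1.17 -0.39] t 11.7
call 1 [-120, -51, 38] -0.04
call 2 [-118, -55, 38] -0.04
```

View pics/w6.png

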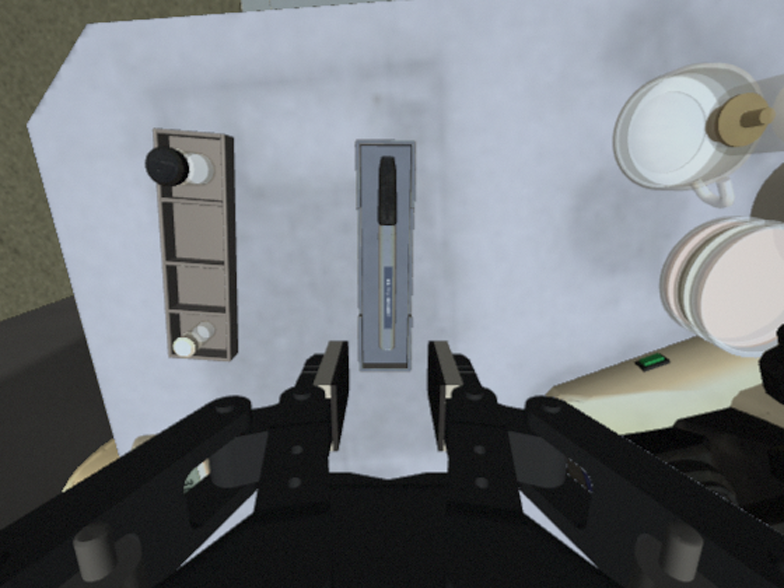

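The marker lies centred in the tray, from (387,157) to (387,350). The box corners are (153,128), (234,136), (238,360) and (168,358).

```bash
python3 - <<'E'
from h import *
c=np.load("w6.npz")
p=ray(c,[(153,128),(234,136),(238,360),(168,358)],18);print(p.round(1),"centre",p.mean(0).round(1)); d=(p[0]+p[1]-p[2]-p[3]);print("len",np.linalg.norm(d)/2,"yaw",np.degrees(np.arctan2(d[1],d[0]))-90)
w=ray(c,[(170,311),(229,312),(166,263),(226,264),(164,199),(226,203)],18).reshape(3,2,3).mean(1);print("walls",w.round(1))
E
python3 -m creep '[[[-120,-60,30],-0.04],[[-120,-60,30],-0.04],[[-120,-60,30],-0.04],[[-120,-60,30],-0.04],[[-120,-60,30],-0.04]]' 0.6|head -2
python3 -m creep '[[[-112,-50,40],-0.04],[[-112,-50,40],-0.04],[[-112,-50,40],-0.04],[[-112,-50,40],-0.04],[[-112,-50,40],-0.04]]'|head -2
python3 -m creep '[[[0,0,0],0],[[0,0,0],0]]' |head -2
python3 -c "
from h import *
plan((436.5,-7,76),0)
c=camera('wrist'); save('w7',c['pixels'],1.4); np.savez('w7',**c)"
```

```text
[[413.3 342.3  18. ]
 [463.9 334.2  18. ]
 [441.2 179.6  18. ]
 [389.9 184.8  18. ]] centre [427.1 260.2  18. ]
len 157.7202421759858 yaw -8.395243852848651
walls [[419.9 218.9  18. ]
 [424.  253.6  18. ]
 [431.3 295.6  18. ]]
clock: 12.07
position: [0.4836, 0.109, 0.19]
clock: 12.48
position: [0.4312, 0.001, 0.1505]
clock: 12.65
position: [0.433, 0.0038, 0.1515]
p [433.    3.8 151.5] head 0.6 tilt [ 0.001  0.    -1.   ] dh -0.6 q [-0.72  0.05  0.63  2.15 -0.04  0.95 -0.06] t 12.7
call 1 [-11, 3, 75] 0.01
```

View pics/w7.png

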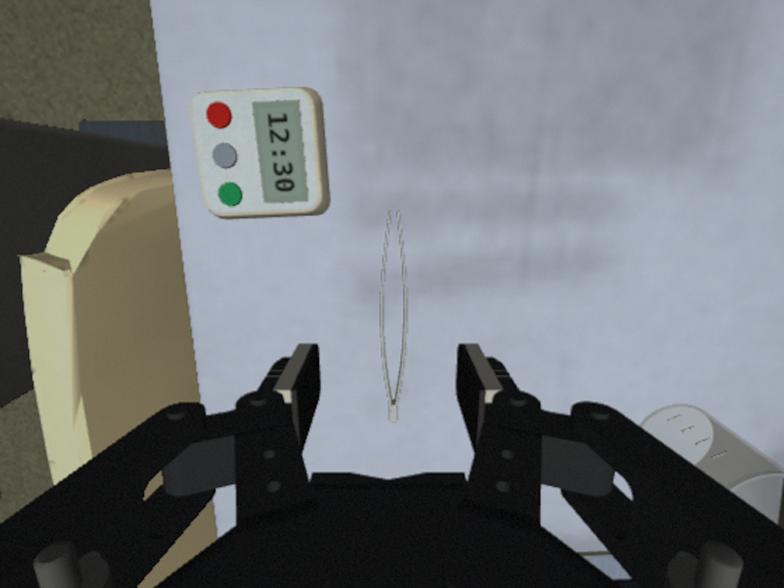

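The forceps run from (394,209) to (393,422), centred between the open fingers.

```bash
python3 - <<'E'
from h import *
seg(*ray(np.load("w7.npz"),[(394,209),(393,422)],5),"forceps")
E
python3 -m creep '[[[-11,3,30],0.01],[[-11,3,60],0.01],[[-11,3,74],0.01],[[-11,3,74],0.01],[[-11,3,74],0.01]]' |head -2
python3 -m creep '[[[0,0,0],0],[[0,0,0],0],[[0,0,0],0],[[0,0,0],0],[[0,0,0],0]]' 0 40
python3 -m creep '[[[0,0,-30],0],[[0,0,-60],0],[[0,0,-100],0],[[0,0,-130],0],[[0,0,-130],0]]'
python3 - <<'E'
from h import *
plan((569,-246,160),2.5)
c=camera("wrist"); save("w8",c["pixels"][150:400,140:420],2)
E
```

```text
forceps ends [436.4  56.5] [437.6 -70.7] mid [437.   -7.1] len 127.2 head_x 0.6
clock: 13.12
position: [0.4352, -0.008, 0.0769]
clock: 13.53
position: [0.4358, -0.0082, 0.0779]
ee_rot: [0.708, 0.706, 0.001, 0.0]
ft_force: [-0.8, 0.6, 7.5]
grip_width: 0.146
grasp_force: 39.0
clock: 13.95
position: [0.4375, -0.0086, 0.2128]
ee_rot: [0.708, 0.706, 0.004, 0.002]
ft_force: [0.6, 0.6, -0.2]
grip_width: 0.146
grasp_force: 39.1
p [437.5  -8.6 212.8] head -0.2 tilt [ 0.009  0.004 -1.   ] dh 2.7 q [-0.75 -0.05  0.66  2.08  0.03  1.09 -0.1 ] t 13.9
call 1 [-119, 66, 26] -0.02
call 2 [-120, 63, 26] -0.02
```

View pics/w8.png

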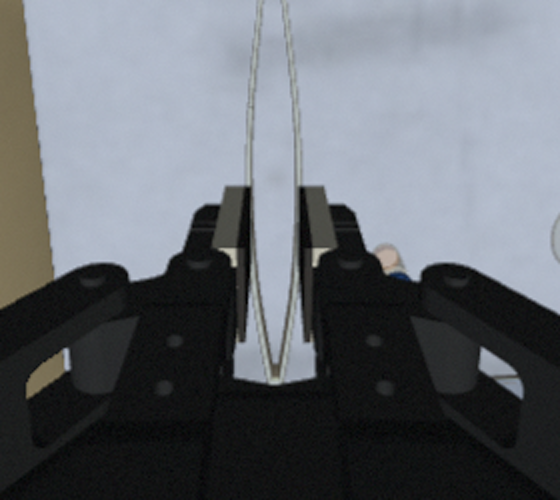

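The forceps are held straight and centred, so I'm taking them to the near bay.

```bash
python3 -m creep '[[[-119,60,10],-0.02],[[-119,60,10],-0.02],[[-119,60,10],-0.02],[[-119,60,10],-0.02],[[-119,60,10],-0.02]]'|head -2
python3 -m creep '[[[-120,68,50],-0.03],[[-120,68,50],-0.03],[[-120,68,50],-0.03],[[-120,68,50],-0.03],[[-120,68,50],-0.03]]'|head -2
python3 -m creep '[[[0,0,0],0],[[0,0,0],0],[[0,0,0],0]]' |head -2
python3 -c "
from h import *
plan((569,-246,84),2.5)"
```

```text
clock: 14.42
position: [0.4946, -0.131, 0.1958]
clock: 14.83
position: [0.5642, -0.2495, 0.1442]
clock: 15.08
position: [0.5649, -0.2447, 0.1471]
p [ 564.9 -244.7  147.1] head 2.8 tilt [ 0.     0.001 -1.   ] dh -0.3 q [-0.24  0.54  0.75  1.69 -0.41  1.07  0.69] t 15.1
call 1 [-1, 4, 63] 0.01
```

```bash
python3 -m creep '[[[-1,4,20],0],[[-1,4,40],0],[[-1,4,55],0],[[-1,4,63],0],[[-1,4,63],0]]'|head -2
python3 -m creep '[[[0,0,0],0],[[0,0,0],0]]'|head -4
python3 -m creep '[[[0,0,0],0],[[0,0,0],0],[[0,0,0],0],[[0,0,0],0]]' 0.35 40 |head -4
python3 -m creep '[[[0,0,-30],0],[[0,0,-70],0],[[0,0,-110],0],[[0,0,-150],0],[[0,0,-170],0]]'|head -2
python3 - <<'E'
from h import *
c=camera("wrist"); save("w9",c["pixels"],1.4); np.savez("w9",**c)
plan((455,-286,180),-20)
E
```

```text
clock: 15.5
position: [0.5687, -0.2462, 0.0833]
clock: 15.67
position: [0.5691, -0.247, 0.0844]
ee_rot: [0.69, 0.724, 0.0, 0.0]
ft_force: [-0.2, -0.5, -0.6]
clock: 16.0
position: [0.569, -0.2473, 0.084]
ee_rot: [0.69, 0.724, 0.0, 0.0]
ft_force: [1.0, -0.6, -0.3]
clock: 16.42
position: [0.5696, -0.2483, 0.259]
p [ 570.5 -248.8  261.3] head 2.7 tilt [ 0.008 -0.002 -1.   ] dh -22.7 q [-0.28  0.43  0.82  1.57 -0.33  1.27  0.63] t 16.5
call 1 [-32, -117, 81] 0.4
```

View pics/w9.png

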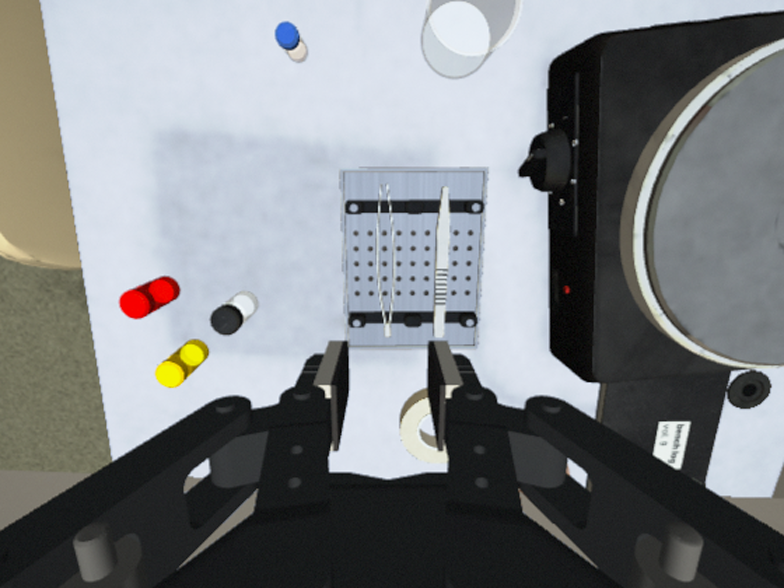

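Both instruments lie in their bays. The vials by cap pixel are black (226,320), red (135,304) and yellow (171,374); only black fits the large vial.

```bash
python3 - <<'E'
from h import *
c=np.load("w9.npz")
print("large",ray(c,[(227,320)],48).round(1),"base",ray(c,[(243,306)],6).round(1),"red",ray(c,[(135,304)],48).round(1),"yel",ray(c,[(171,374)],48).round(1))
seg(*ray(c,[(385,185),(388,336)],13),"forceps")
save("crop2",c["pixels"][180:300,70:230],4)
plan((455,-286,150),0)
E
```

```text
large [[ 455.2 -285.6   48. ]] base [[ 452.6 -288.1    6. ]] red [[ 389.6 -276.3   48. ]] yel [[ 410.3 -331.1   48. ]]
forceps ends [ 566.3 -185.1] [ 574.4 -306.6] mid [ 570.3 -245.8] len 121.8 head_x 3.8
p [ 570.5 -248.8  261.3] head 2.7 tilt [ 0.008 -0.002 -1.   ] dh -2.7 q [-0.28  0.43  0.82  1.57 -0.33  1.27  0.63] t 16.5
call 1 [-32, -117, 111] 0.05
```

View pics/crop2.png

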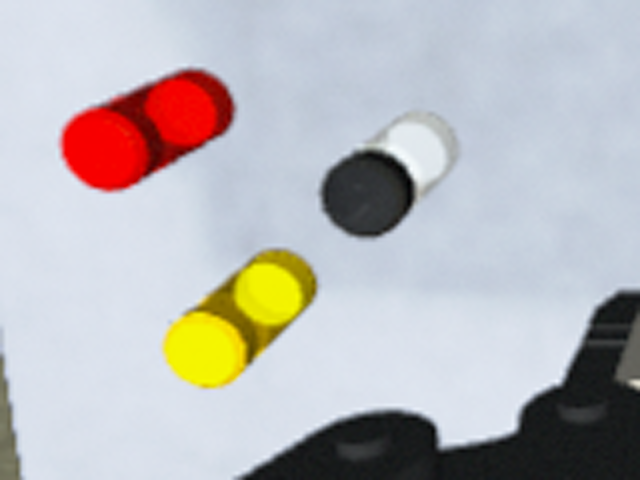

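The crop confirms the clear vial with the black cap at (368,193); the red and yellow ones are look-alikes.

```bash
python3 -m creep '[[[-32,-117,105],0.05],[[-32,-117,105],0.05],[[-32,-117,105],0.05],[[-32,-117,105],0.05],[[-32,-117,105],0.05]]' 0.6|head -2
python3 -m creep '[[[0,0,0],0],[[0,0,0],0],[[0,0,0],0]]' |head -2
python3 -c "
from h import *
plan((454.5,-286,93),0)"
```

```text
clock: 16.88
position: [0.4464, -0.2859, 0.1446]
clock: 17.13
position: [0.455, -0.2846, 0.1496]
p [ 455.  -284.6  149.6] head -0.0 tilt [ 0.002 -0.001 -1.   ] dh 0.0 q [-0.23  0.37  0.84  1.9  -0.33  1.    0.75] t 17.1
call 1 [-1, 0, 57] -0.0
```

```bash
python3 -m creep '[[[-1,0,20],0],[[-1,0,40],0],[[-1,0,56],0],[[-1,0,56],0],[[-1,0,56],0]]' |head -4
python3 -m creep '[[[0,0,0],0],[[0,0,0],0],[[0,0,0],0],[[0,0,0],0],[[0,0,0],0]]' 0.15 30
python3 -m creep '[[[0,0,-20],0],[[0,0,-50],0],[[0,0,-80],0],[[0,0,-110],0],[[0,0,-110],0]]'
python3 -c "
from h import *
plan((440,0,205),0)"
```

```text
clock: 17.55
position: [0.4542, -0.2857, 0.0931]
ee_rot: [0.707, 0.707, -0.0, -0.0]
ft_force: [0.4, -0.1, 0.6]
clock: 17.97
position: [0.4543, -0.2861, 0.0941]
ee_rot: [0.708, 0.706, 0.001, 0.001]
ft_force: [0.1, 0.6, 5.7]
grip_width: 0.244
grasp_force: 29.1
clock: 18.38
position: [0.4554, -0.2876, 0.2087]
ee_rot: [0.708, 0.706, 0.002, 0.004]
ft_force: [1.0, -1.8, 0.1]
grip_width: 0.248
grasp_force: 29.5
p [ 455.4 -287.6  208.7] head -0.2 tilt [ 0.008 -0.002 -1.   ] dh 0.2 q [-0.28  0.29  0.89  1.85 -0.25  1.11  0.69] t 18.4
call 1 [144, -8, 2] -0.0
call 2 [144, -8, 2] -0.0
```

```bash
python3 -m creep '[[[190,-8,0],0.03],[[190,-8,0],0.03],[[190,-8,0],0.03],[[190,-8,0],0.03],[[190,-8,0],0.03]]' |head -2
python3 -m creep '[[[190,-10,0],0.05],[[190,-10,0],0.05],[[190,-10,0],0.05],[[190,-10,0],0.05],[[190,-10,0],0.05]]' |head -2
python3 -m creep '[[[165,-10,0],0.05],[[165,-10,0],0.05],[[165,-10,0],0.05],[[165,-10,0],0.05],[[165,-10,0],0.05]]' |head -2
python3 -m creep '[[[0,0,0],0],[[0,0,0],0],[[0,0,0],0]]'
python3 -c "
from h import *
plan((427.7,274.6,150),-8.4)"
```

```text
clock: 18.8
position: [0.4456, -0.0916, 0.2031]
clock: 19.22
position: [0.4414, 0.0989, 0.2034]
clock: 19.63
position: [0.4439, 0.2682, 0.2031]
clock: 19.88
position: [0.4459, 0.2584, 0.2031]
ee_rot: [0.753, 0.658, 0.0, 0.0]
ft_force: [-0.2, -0.7, 0.5]
grip_width: 0.245
grasp_force: 29.5
p [445.9 258.4 203.1] head -7.7 tilt [ 0.  0. -1.] dh -0.7 q [-1.05  0.18  0.48  1.9  -0.09  1.09 -0.67] t 19.9
call 1 [14, -20, 53] 0.01
```

```bash
python3 -m creep '[[[14,-20,20],0.01],[[14,-20,40],0.01],[[14,-20,53],0.01],[[14,-20,53],0.01],[[14,-20,53],0.01]]' |head -2
python3 -m creep '[[[0,0,0],0]]'|head -2
python3 -c "
from h import *
plan((427.7,274.6,98),-8.4)
c=camera('wrist'); save('w10',c['pixels'],1.4); np.savez('w10',**c)"
```

```text
clock: 20.3
position: [0.4278, 0.275, 0.1501]
clock: 20.38
position: [0.4284, 0.2756, 0.151]
p [428.4 275.6 151. ] head -8.2 tilt [ 0.001  0.001 -1.   ] dh -0.2 q [-1.07  0.24  0.45  1.96 -0.12  0.97 -0.7 ] t 20.4
call 1 [-1, -1, 53] 0.0
```

View pics/w10.png

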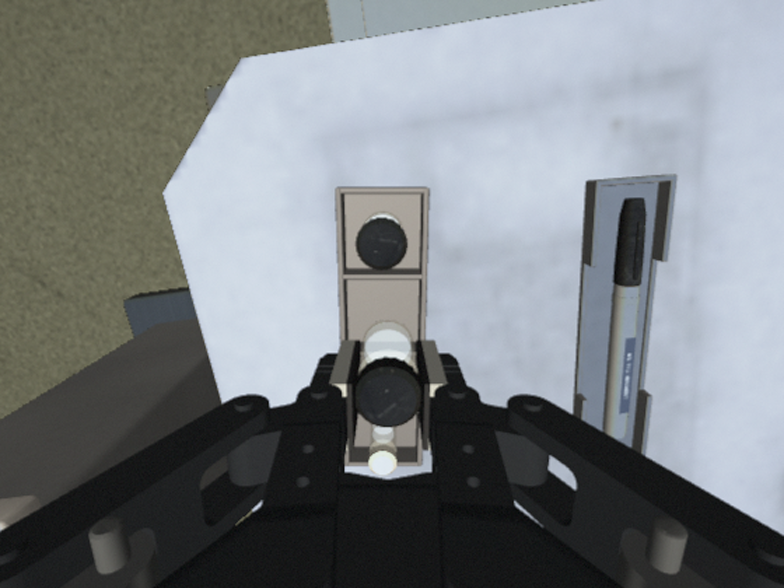

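The vial hangs upright at (388,392) over the box. I'll check this against the stored vial's cap at (382,243) and the far wall at row 188.

```bash
python3 - <<'E'
from h import *
c=np.load("w10.npz")
f=ray(c,[(382,243)],51)[0]; a=np.radians(-8.4); v=np.array([-np.sin(a),np.cos(a)])
print("fixed large",f.round(1),"-> empty large cell",(f[:2]-43*v).round(1)); print("far wall corners",ray(c,[(337,188),(430,188)],18).round(1)); p=ray(c,[(345,276),(428,276)],18).mean(0); print("partition 35",p.round(1),"->13.5",p[:2]-21.5*v)
print("held cap",ray(c,[(388,392)],151-94+49).round(1))
E
```

```text
fixed large [432.4 317.3  51. ] -> empty large cell [426.2 274.8]
far wall corners [[413.6 342.2  18. ]
 [458.3 335.8  18. ]]
partition 35 [431.1 295.4  18. ] ->13.5 [427.99853048 274.09578578]
held cap [[429.2 278.2 106. ]]
```

```bash
python3 -m creep '[[[-3,-1,15],0],[[-3,-1,30],0],[[-3,-1,42],0],[[-3,-1,52],0],[[-3,-1,52],0]]' |head -4
python3 -m creep '[[[0,0,1],0],[[0,0,1],0]]'|head -4
python3 -m creep '[[[0,0,1],0],[[0,0,1],0],[[0,0,0],0],[[0,0,0],0]]' 0.36 30
python3 -m creep '[[[0,0,-15],0],[[0,0,-40],0],[[0,0,-70],0],[[0,0,-110],0],[[-30,0,-120],0]]' 
python3 - <<'E'
from h import *
c=camera("wrist"); save("w11",c["pixels"],1.4); np.savez("w11",**c)
plan((490,60,210),0)
E
```

```text
clock: 20.85
position: [0.4262, 0.2731, 0.0973]
ee_rot: [0.756, 0.655, -0.0, 0.0]
ft_force: [0.3, -0.2, 0.5]
clock: 21.02
position: [0.4265, 0.2735, 0.0976]
ee_rot: [0.756, 0.655, 0.0, -0.0]
ft_force: [-0.1, 0.0, -0.2]
clock: 21.35
position: [0.4263, 0.2735, 0.0974]
ee_rot: [0.755, 0.655, 0.0, -0.0]
ft_force: [-0.4, -0.1, 0.9]
grip_width: 0.361
grasp_force: 0.0
clock: 21.77
position: [0.4234, 0.2486, 0.2225]
ee_rot: [0.754, 0.657, 0.004, -0.0]
ft_force: [1.0, -0.4, 1.0]
grip_width: 0.363
grasp_force: 0.0
p [423.7 240.1 221.7] head -8.3 tilt [ 0.005  0.003 -1.   ] dh 8.3 q [-1.07  0.08  0.49  1.95 -0.04  1.11 -0.71] t 21.8
call 1 [-169, 91, 12] -0.14
```

View pics/w11.png

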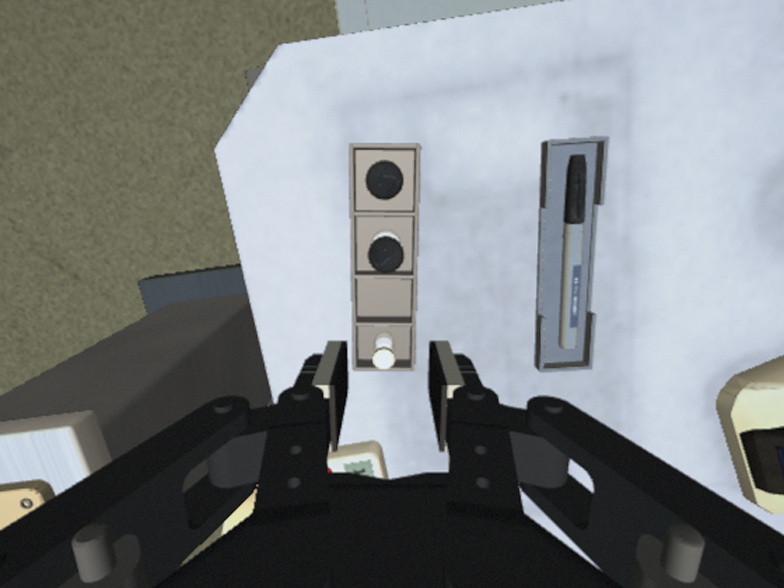

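The large vial stands in its cell, with its cap at (385,254). That was my 15th picture, one over the limit of 14, so I'll work from numbers alone for the rest.

```bash
python3 -m creep '[[[-175,45,12],-0.08],[[-175,45,12],-0.08],[[-175,45,12],-0.08],[[-175,45,12],-0.08],[[-175,45,12],-0.08]]' 0.5|head -2
python3 -m creep '[[[-160,30,40],-0.06],[[-160,30,40],-0.06],[[-160,30,40],-0.06],[[-160,30,40],-0.06],[[-160,30,40],-0.06]]'|head -2
python3 -m creep '[[[0,0,0],0],[[0,0,0],0],[[0,0,0],0]]' |head -2
cat >> h.py <<'E'
def blob(c,m,z,n):
    k,l,s,ce=cv2.connectedComponentsWithStats(m.astype(np.uint8))
    for i in range(1,k):
        if s[i,4]>25: print(n,"px",ce[i].round(),s[i,4],ray(c,[ce[i]],z,1)[0].round(1))
def blue(c): g=c["pixels"].astype(int); return (g[...,2]>g[...,0]+70)&(g[...,2]>g[...,1]+40)
E
python3 - <<'E'
from h import *
c=camera("wrist"); blob(c,blue(c),36,"small cap"); W=cloud(c)*1000
m=(W[...,2]>20)&(W[...,2]<75)&(abs(W[...,1]+80)<50)&(abs(W[...,0]-615)<45); print("beaker x,y min max",W[m][:,:2].min(0).round() if m.any() else None,W[m][:,:2].max(0).round() if m.any() else None)
plan((499.5,-94.7,150),0)
E
```

```text
clock: 22.23
position: [0.4416, 0.0582, 0.2047]
clock: 22.65
position: [0.4606, -0.1049, 0.164]
clock: 22.9
position: [0.4619, -0.0963, 0.165]
small cap px [328. 223.] 300 [499.2 -94.9  36. ]
beaker x,y min max [ 584. -109.] [637. -56.]
p [461.9 -96.2 165.1] head 0.0 tilt [ 0.     0.001 -1.   ] dh -0.0 q [-0.65  0.15  0.82  2.05 -0.13  0.99  0.24] t 22.9
call 1 [1, 38, 15] 0.0
```

```bash
python3 -m creep '[[[1,37,15],0],[[1,37,15],0],[[1,37,15],0],[[1,37,15],0],[[1,37,15],0]]' |head -2
python3 -m creep '[[[0,0,0],0],[[0,0,0],0]]' |head -2
python3 -c "
from h import *
plan((499.3,-95,88),0)"
```

```text
clock: 23.37
position: [0.4985, -0.0963, 0.1506]
clock: 23.53
position: [0.4987, -0.0964, 0.1508]
p [498.7 -96.4 150.8] head -0.1 tilt [ 0.002  0.002 -1.   ] dh 0.1 q [-0.6   0.28  0.8   1.98 -0.25  0.98  0.32] t 23.5
call 1 [1, 1, 63] -0.0
```

```bash
python3 -m creep '[[[1,1,25],0],[[1,1,50],0],[[1,1,62],0],[[1,1,62],0],[[1,1,62],0]]' |head -4
python3 -m creep '[[[0,0,0],0],[[0,0,0],0],[[0,0,0],0],[[0,0,0],0],[[0,0,0],0]]' 0.05 30
python3 -m creep '[[[0,0,-20],0],[[0,0,-50],0],[[0,0,-80],0],[[0,0,-110],0],[[0,0,-110],0]]'
python3 - <<'E'
from h import *
c=camera("wrist"); blob(c,blue(c),145,"held cap")
plan((430,220,200),-8.4)
E
```

```text
clock: 23.95
position: [0.4996, -0.0958, 0.0884]
ee_rot: [0.708, 0.706, -0.0, -0.0]
ft_force: [-0.1, -0.5, 0.5]
clock: 24.37
position: [0.5005, -0.0957, 0.089]
ee_rot: [0.708, 0.706, 0.001, 0.001]
ft_force: [-2.3, 0.1, 8.0]
grip_width: 0.157
grasp_force: 29.9
clock: 24.78
position: [0.502, -0.0964, 0.2032]
ee_rot: [0.708, 0.706, 0.003, 0.002]
ft_force: [1.2, 0.2, -0.1]
grip_width: 0.157
grasp_force: 29.4
held cap px [277. 275.] 677 [502.7 -98.6 145. ]
p [501.3 -95.8 200.8] head -0.1 tilt [ 0.006  0.001 -1.   ] dh -8.3 q [-0.65  0.2   0.84  1.93 -0.18  1.08  0.26] t 24.8
call 1 [158, -36, 0] 0.07
call 2 [155, -47, 0] 0.07
```

Held: the cap travels with the gripper. Next is the small cell at about (422, 236).

```bash
python3 -m creep '[[[158,-50,0],0.07],[[158,-50,0],0.07],[[158,-50,0],0.07],[[158,-50,0],0.07],[[158,-50,0],0.07]]' |head -2
python3 -m creep '[[[155,-33,0],0.07],[[155,-33,0],0.07],[[155,-33,0],0.07],[[155,-33,0],0.07],[[155,-33,0],0.07]]' |head -2
python3 -m creep '[[[0,0,0],0],[[0,0,0],0]]' |head -2
python3 - <<'E'
from h import *
c=camera("wrist"); o=manip.get_obs(); blob(c,blue(c),o["position"][2]*1000-89+38,"held cap")
plan((422,235.8,145),-8.4)
E
```

```text
clock: 25.25
position: [0.4474, 0.0697, 0.197]
clock: 25.67
position: [0.426, 0.2263, 0.1971]
clock: 25.83
position: [0.4281, 0.2188, 0.1972]
held cap px [277. 275.] 705 [428.6 220.4 146.4]
p [428.3 218.3 197.4] head -8.2 tilt [-0.001 -0.001 -1.   ] dh -0.2 q [-1.12  0.11  0.59  1.99 -0.07  1.07 -0.64] t 25.9
call 1 [16, -9, 52] 0.0
```

```bash
python3 -m creep '[[[16,-9,20],0],[[16,-9,40],0],[[16,-9,52],0],[[16,-9,52],0],[[16,-9,52],0]]' |head -2
python3 -m creep '[[[0,0,0],0],[[0,0,0],0]]' |head -2
python3 - <<'E'
from h import *
c=camera("wrist"); np.savez("w12",**c); o=manip.get_obs(); blob(c,blue(c),o["position"][2]*1000-89+38,"held cap")
g=c["pixels"].astype(int); W=cloud(c)*1000
blob(c,(g.max(-1)<60)&(W[...,2]>40)&(W[...,2]<62)&(W[...,1]>250),52,"black caps"); plan((421.7,235.2,93),-8.4)
E
```

```text
clock: 26.3
position: [0.4219, 0.2353, 0.1458]
clock: 26.47
position: [0.4223, 0.2364, 0.1469]
held cap px [277. 275.] 701 [422.9 238.   95.8]
black caps px [272. 103.] 1225 [431.8 316.7  52. ]
black caps px [274. 182.] 1019 [426.8 274.1  52. ]
p [422.2 236.5 146.8] head -8.2 tilt [ 0.001  0.001 -1.   ] dh -0.2 q [-1.13  0.19  0.57  2.03 -0.13  0.95 -0.63] t 26.5
call 1 [-1, 0, 54] 0.0
```

```bash
python3 -m creep '[[[-2,-1,15],0],[[-2,-1,30],0],[[-2,-1,45],0],[[-2,-1,53],0],[[-2,-1,53],0]]' |head -4
python3 -m creep '[[[0,0,1],0],[[0,0,1],0]]'|head -4
python3 -m creep '[[[0,0,1],0],[[0,0,1],0],[[0,0,1],0],[[0,0,1],0]]' 0.28 30
python3 -m creep '[[[0,0,-15],0],[[0,0,-40],0],[[0,0,-70],0],[[0,0,-110],0],[[0,0,-140],0]]' 
python3 -m creep '[[[-50,0,0],0],[[-50,0,0],0],[[-50,0,0],0],[[-50,0,0],0]]' |head -2
python3 - <<'E'
from h import *
c=camera("wrist"); blob(c,blue(c),41,"small cap")
g=c["pixels"].astype(int); W=cloud(c)*1000
blob(c,(g.max(-1)<60)&(W[...,2]>40)&(W[...,2]<62)&(W[...,1]>250),52,"black caps")
b=blue(c); z=W[b][:,2]; print("blue z max/med",np.nanmax(z).round(1),np.nanmedian(z).round(1))
t=camera("top"); blob(t,blue(t)&(np.arange(420)[:,None]>180),41,"top: blue"); W=cloud(t)*1000; print(W[blue(t)&(np.arange(420)[:,None]>180)].round(0)[:6])
E
```

```text
clock: 26.93
position: [0.4201, 0.2345, 0.0922]
ee_rot: [0.756, 0.655, -0.001, 0.0]
ft_force: [-0.3, 1.0, -0.4]
clock: 27.1
position: [0.4208, 0.235, 0.0926]
ee_rot: [0.755, 0.655, 0.0, -0.0]
ft_force: [0.9, 0.4, -0.4]
clock: 27.43
position: [0.4205, 0.2349, 0.0912]
ee_rot: [0.755, 0.655, 0.0, -0.0]
ft_force: [0.2, -0.9, -0.0]
grip_width: 0.28
grasp_force: 0.0
clock: 27.85
position: [0.4207, 0.2344, 0.2336]
ee_rot: [0.756, 0.655, 0.001, 0.0]
ft_force: [0.7, 1.3, 0.0]
grip_width: 0.278
grasp_force: 0.0
clock: 28.18
position: [0.4133, 0.1851, 0.2311]
small cap px [277. 148.] 214 [421.3 235.9  41. ]
black caps px [276.  42.] 681 [431.8 315.9  52. ]
black caps px [277. 101.] 523 [426.7 273.3  52. ]
blue z max/med 43.1 41.3
[]
```

```bash
python3 -m creep '[[[0,0,0],0],[[0,0,0],0],[[0,0,0],0],[[0,0,0],0]]' |head -2; python3 -c "
from workcell import manip
print(manip.hand_in())"
```

```text
clock: 28.62
position: [0.4133, 0.1855, 0.2308]
the job is handed in; nothing more can be done
None
```

The job is handed in at 28.6 s: by my camera checks both vials, the forceps, the scalpel handle and the marker are in their holders and nothing was knocked over, but the hand-in returned no verdict and I viewed 15 pictures, one over the limit of 14.

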